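# Sort the beech parts into their sample trays

## Task

Sort the five loose beech parts (two wheels, two drawer knobs, one tenon block) into the three walnut trays, each into the tray whose ledge carries a sample of its kind. Set them side by side on the tray floor, wheels and tenon lying flat and knobs standing on their feet, and let go of everything. Leave the palm gouge and the small offcut lying where they are.

Things in the scene. Friction and masses are not known exactly. Their poses are not given: they have to be found in the camera images.
- wheel_a: Loose toy wheel of pale beech lying flat: plain disc 50 mm in diameter, 18 mm thick, small dark bore marked at its centre. Origin at the centre of the disc (9 mm above what it lies on), z along its axis. About 25 g. The two wheels are interchangeable.
- wheel_b: Loose toy wheel of pale beech lying flat: plain disc 50 mm in diameter, 18 mm thick, small dark bore marked at its centre. Origin at the centre of the disc (9 mm above what it lies on), z along its axis. About 25 g. The two wheels are interchangeable.
- knob_a: Loose turned drawer knob of pale beech standing on its foot: 33 mm high, foot 26 mm and neck 18 mm in diameter, round head 36 mm in diameter, widest 24 mm above the foot. Origin: centre of the foot's underside, z up. About 22 g. The two knobs are interchangeable.
- knob_b: Loose turned drawer knob of pale beech standing on its foot: 33 mm high, foot 26 mm and neck 18 mm in diameter, round head 36 mm in diameter, widest 24 mm above the foot. Origin: centre of the foot's underside, z up. About 22 g. The two knobs are interchangeable.
- tenon: Loose tenon block of pale beech lying flat: 70 (its x) x 26 (its y) x 18 mm, rounded edges. Origin at the centre of the block (9 mm above what it lies on). Any yaw. About 24 g.
- tray_wheels: Fixed open walnut tray, outer 128 (x) x 158 (y) x 22 mm high; walls and floor 4 mm thick (inside 120 x 150). Origin: centre of underside; x away from the robot (yaw within 0.15 rad), z up. Beyond its far (+x) wall a ledge 58 x 84 mm, 22 mm high, bears a glued-on sample 94 mm from the origin: a wheel (50 mm, lying flat). This is the tray for the two wheels.
- tray_knobs: Fixed open walnut tray, outer 128 (x) x 158 (y) x 22 mm high; walls and floor 4 mm thick (inside 120 x 150). Origin: centre of underside; x away from the robot (yaw within 0.15 rad), z up. Beyond its far (+x) wall a ledge 58 x 84 mm, 22 mm high, bears a glued-on sample 94 mm from the origin: a knob (standing). This is the tray for the two knobs.
- tray_tenons: Fixed open walnut tray, outer 128 (x) x 158 (y) x 22 mm high; walls and floor 4 mm thick (inside 120 x 150). Origin: centre of underside; x away from the robot (yaw within 0.15 rad), z up. Beyond its far (+x) wall a ledge 58 x 84 mm, 22 mm high, bears a glued-on sample 94 mm from the origin: a tenon block (lying along y). This is the tray for the tenon.
- gouge: Bystander: palm gouge with a brown wooden handle and a steel blade, about 110 mm long (its x, blade to +x), 28 mm thick, lying loose on the robot's side of the parts. Origin: on the table under its middle. Not to be moved.
- offcut: Bystander: loose plain brown wood offcut, 24 x 40 x 15 mm, lying between the parts and the middle tray. Origin: centre of its underside. Not to be moved.

How it is judged:
By the outcome, as a careful person would: the job done as asked, in the order asked, and still so for the second after the job is handed in, with the robot touching nothing.
It also fails if it takes over 109 s, if anything falls off the work surface, if the arm or the gripper's body presses on something with over 40 N, if the wrist force passes 120 N, or if a joint passes its speed limit or range.

## Robot

A 6-joint arm with a two-finger parallel gripper is mounted at the origin on the work surface. World frame = base frame: x ahead of the robot, y to its left, z up, the work surface at z = 0. Lengths are in m, angles in degrees, forces in N, time in s.
With the tool pointing down it reaches from about 0.375 to 0.9 m from the base axis. Payload 3.1 kg.
Tool frame: the origin (TCP) lies on the centre line of the jaws, within the pads' length; the fingertips stand 8 mm ahead of it and the grasp point (between the pads) lies 11 mm behind it; z points along the fingers, y is the line along which they close (so a half turn about z gives the same grasp; the last joint's range is limited). The gripper opens to 87 mm and grips with 3 to 60 N. Pads are 19 mm wide; open, the fingers measure 117 mm over their backs; the gripper's body (75 mm by 190 mm) begins 51 mm behind the grasp point.
Start: joints at [53.142, 30.224, 82.088, -0, 67.689, -10.227], TCP at [0.28, 0.559, 0.231] pointing down, gripper open.
Joint ranges: [-176.69, 176.69], [-43.24, 126.21], [12.49, 139.97], [-82, 262], [0, 151.66], [-163.58, 163.58]. Speed limits (degrees/s): [159.86, 159.86, 180, 180, 180, 180].

## Interface

Orientations are given as a 3x3 rotation matrix whose columns are the frame's x, y, z axes.
In Python, from rig import * gives the robot as it stands.
- The arm moves only by the tool step_arm, never from a script. Its argument "targets" is a list of rows, each a list of 5 numbers: the opening, from -1 (shut) to 1 (fully open), then the shift along the world's x, y, z normalised to -1 to 1, where 1 is 0.25 m, then the turn about the world's z normalised to -1 to 1, where 1 is 180 degrees. In form: [[fingers, x, y, z, turn], ...]. A call has 1 to 20 rows; each row is the pose to reach, as a shift and turn from the pose commanded when the call began, turning the shorter way round; what a row does not reach only later rows make up. A row lasts 1/10 s, in which the tool goes at most 50 mm and 8.59 degrees, less where a joint would pass 70% of its speed; a pose out of reach is approached as far as the arm can. A call with a number of a shift or a turn outside -1 to 1 is refused whole. A call with a gripper value outside its range is refused whole. The fingers move at their own pace and stop on an object; the grip force is fixed at half the most. Time passes only in rows, so rows that repeat a pose let the fingers close. It gives the time, the measured TCP pose, the force, the opening and the grip force at its end, in the units of the state.
- read_state(): the state, without advancing time (a new reading comes with each control period).
- capture(name): name is "scene" or "top"; returns a dict with "color" (384x512x3 uint8, red, green, blue), "mtx" (3x3 intrinsics, pixels), "pose" (4x4, takes a point from camera to world coordinates). Camera axes: x right, y down, z forward; pixel columns grow to the right and rows downward; lengths in m; the calibration is good to about 2 mm. A picture is of the moment at which its call begins. There is no depth.
- hand_in(): hands the job in; it is judged then, once.
The state is a dict: "time_s": time; "joint_positions": joint angles; "qvel": joint speeds; "tau": joint torques, N m; "position": TCP position; "tcp_rot": TCP orientation; "force": force on the tool from outside, world axes, zero at the start; "moment": the same for the moment, N m; "opening": opening from 0.0 (shut) to 1.0 (fully open); "grasp_force": force on a finger pad.
Only numpy, scipy, OpenCV 4.12 (cv2) and the standard library are available. Lean on these libraries where they do the work, as an engineer would, in place of code of your own. Each camera call takes 0.05 s, during which the arm holds its last target. There are 200 camera calls.

## Working session

There is one attempt and no reset: what is moved stays moved. The work goes in short steps, Python scripts to look and compute and a tool call to move; the robot and the scene stay as the last step left them, time stands still between calls to the robot, and variables do not carry over. Pictures are saved under pics/ and viewed, at most 14 in all, crops included, and the job is handed in when it is done.

Besides the shell and the picture viewer there is one more tool, called after "Emit:" in YAML: its name, and indented under it one key for each argument. step_arm: Moves the arm, as the interface text tells. Scaled input: -1 to 1 covers 0.25 m each way for a shift and 180 degrees each way for a turn. Its arguments: {"type":"object","properties":{"targets":{"type":"array","items":{"type":"array","items":{"type":"number"}}}},"required":["targets"]}

```bash
mkdir -p pics; python3 - <<'E'
from rig import *
import cv2,numpy as np
for n in("top","scene"):
    c=capture(n);cv2.imwrite(f"pics/{n}0.png",cv2.resize(c["color"][:,:,::-1],(800,600),interpolation=cv2.INTER_CUBIC))
    print(n,c["mtx"].tolist(),c["pose"].round(4).tolist())
s=read_state();print(s["tcp_rot"],s["position"],s["opening"],s["time_s"])
E
```

```text
top [[427.8719552582431, 0.0, 253.89780421597945], [0.0, 427.8719552582431, 194.49586941863285], [0.0, 0.0, 1.0]] [[-0.0149, -0.9898, 0.1419, 0.3733], [-0.9998, 0.0164, 0.0098, -0.0004], [-0.0121, -0.1417, -0.9898, 1.0498], [0.0, 0.0, 0.0, 1.0]]
scene [[483.08077716188853, 0.0, 260.50394902056564], [0.0, 483.08077716188853, 183.95190890237373], [0.0, 0.0, 1.0]] [[-0.1635, 0.8273, -0.5375, 1.0353], [0.9864, 0.1456, -0.0759, 0.0925], [0.0155, -0.5426, -0.8399, 0.8579], [0.0, 0.0, 0.0, 1.0]]
[[-8.93890538e-01  4.48283844e-01 -1.14031326e-03]
 [ 4.48285176e-01  8.93889262e-01 -1.54545573e-03]
 [ 3.26510946e-04 -1.89265379e-03 -9.99998156e-01]] [0.27975445 0.55818686 0.22969639] 0.998890311169923 0.1
```

View pics/top0.png

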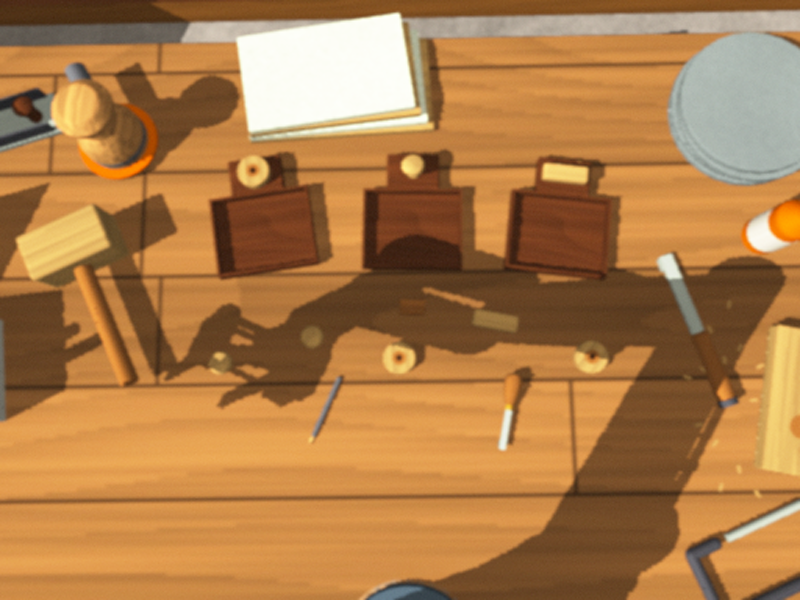

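View pics/scene0.png

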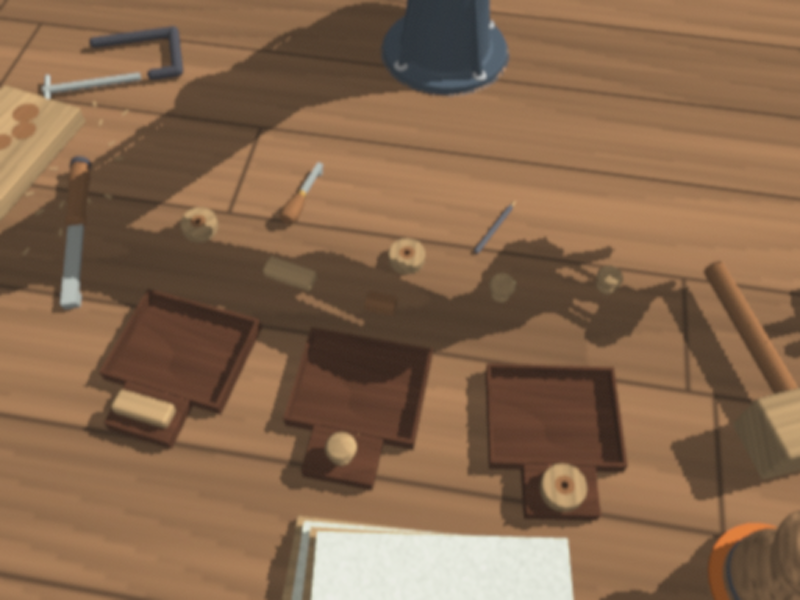

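Top view: wheels at (400,358) and (592,357), knobs at (220,362) and (312,337), tenon at (496,320), offcut at (412,307). From left to right the trays are wheels, knobs, tenons. I'll enlarge both views next.

```bash
python3 - <<'E'
from rig import *
import cv2,numpy as np
def enh(i): return (255*(i/255.)**0.6).astype('uint8')
c=capture("top")["color"][:,:,::-1]
cv2.imwrite("pics/t1.png",cv2.resize(enh(c[195:245,125:225]),(800,400),interpolation=cv2.INTER_CUBIC))
cv2.imwrite("pics/t2.png",cv2.resize(enh(c[185:245,295:395]),(800,480),interpolation=cv2.INTER_CUBIC))
cv2.imwrite("pics/t3.png",cv2.resize(enh(c[90:210,130:400]),(800,356),interpolation=cv2.INTER_CUBIC))
c=capture("scene")["color"][:,:,::-1]
cv2.imwrite("pics/s1.png",cv2.resize(enh(c[120:210,110:410]),(800,240),interpolation=cv2.INTER_CUBIC))
E
```

```text
(no output)
```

View pics/t1.png

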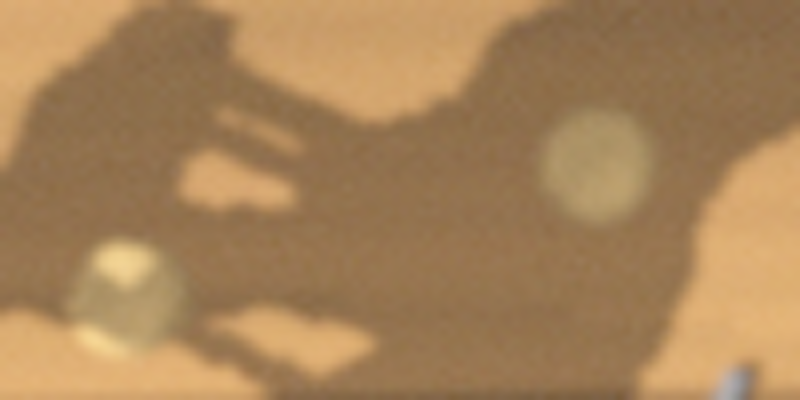

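View pics/t2.png

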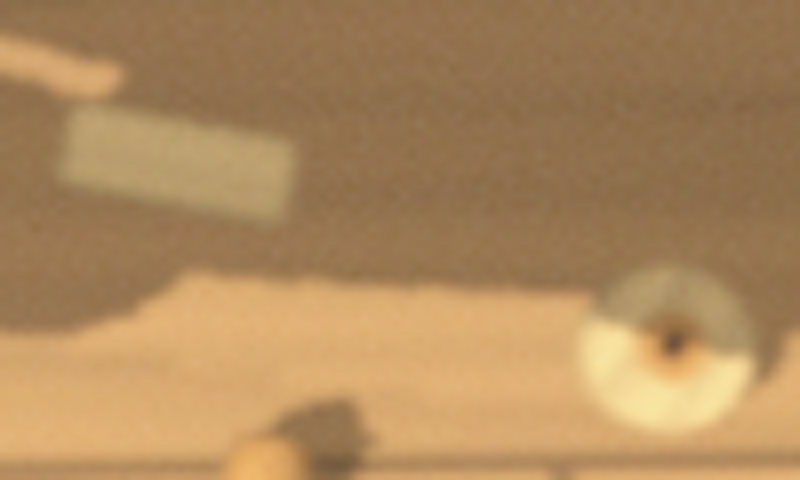

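View pics/t3.png

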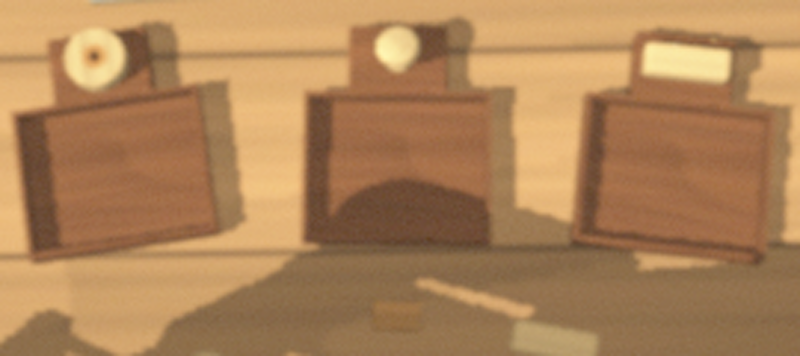

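The crops show knobs at t1 (127,297) and (597,166). The wheel bore is at t2 (676,343) and the tenon centre near (178,164). In t3, tray rims run (14,115)-(218,230), (305,92)-(490,243) and (587,95)-(763,262).

```bash
cat > h.py <<'E'
from rig import *
import numpy as np, cv2
C={}
def w(u,v,z,n="top"):
    if n not in C: C[n]=capture(n)
    c=C[n]; d=c["pose"][:3,:3]@np.linalg.inv(c["mtx"])@[u,v,1]; o=c["pose"][:3,3]
    return (o+d*(z-o[2])/d[2])[:2]
def crop(x,y,s,cu,cv,z,n="top"): return w((x+.5)/s-.5+cu,(y+.5)/s-.5+cv,z,n)
E
python3 - <<'E'
from h import *
np.set_printoptions(precision=4,suppress=True)
print("knobs",crop(127,297,8,125,195,.024),crop(597,166,8,125,195,.024))
print("wheelR",crop(676,343,8,295,185,.018),"wheelL",crop(400,357,1.5625,0,0,.018))
t=np.array([crop(*p,8,295,185,.018) for p in[(68,105),(298,140),(287,225),(58,185)]])
print("tenon",t.mean(0),t, "yaw",np.degrees(np.arctan2(*((t[0]-t[1])[::-1]))))
print("offcut",crop(412,307,1.5625,0,0,.015),"gouge",crop(513,376,1.5625,0,0,.014),crop(503,448,1.5625,0,0,.01))
for q in [[(14,115),(203,88),(218,230),(35,262)],[(305,92),(490,90),(490,243),(303,243)],[(587,95),(773,108),(763,262),(573,242)]]:
    t=np.array([crop(*p,800/270,130,90,.022) for p in q]); e=(t[0]-t[1]+t[3]-t[2])/2
    print("tray",t.mean(0),"yaw",np.degrees(np.arctan2(-e[0],e[1])),np.linalg.norm(e), t.tolist())
print("scene: wheels",crop(408,253,1.5625,0,0,.018,"scene"),crop(199,222,1.5625,0,0,.018,"scene"),"knobs",crop(502,287,1.5625,0,0,.024,"scene"),crop(609,279,1.5625,0,0,.024,"scene"),"tenon",crop(289,273,1.5625,0,0,.018,"scene"))
E
```

```text
knobs [0.4347 0.2834] [0.4719 0.1423]
wheelR [ 0.4363 -0.2895] wheelL [0.4389 0.0064]
tenon [ 0.4929 -0.1421] [[ 0.5114 -0.1095]
 [ 0.4995 -0.1788]
 [ 0.4737 -0.1744]
 [ 0.487  -0.1057]] yaw 80.29211068283176
offcut [ 0.5168 -0.0135] gouge [ 0.4072 -0.1669] [ 0.2987 -0.1481]
tray [0.6399 0.217 ] yaw 8.222375098888715 0.15678727867916978 [[0.6916319933149033, 0.30489752132086223], [0.7121556593808966, 0.14589623009277533], [0.5900923434576557, 0.13302326758247593], [0.5657700032862926, 0.2843731302865721]]
tray [ 0.6415 -0.016 ] yaw -0.7118129847147946 0.15477938889213483 [[0.7070551659812774, 0.060045214732817036], [0.7058746888690317, -0.09525231135223494], [0.5752564913825126, -0.09152775350084594], [0.5779217127019232, 0.06270960941187496]]
tray [ 0.6291 -0.2454] yaw -6.183613893339735 0.1556158751120891 [[0.7000104870121326, -0.17627519869425828], [0.685872093032429, -0.3307702996791237], [0.5555288264332079, -0.31476502702773634], [0.5749147705610701, -0.15983918317845702]]
scene: wheels [0.4419 0.0083] [ 0.4404 -0.2878] knobs [0.4788 0.14  ] [0.4414 0.2795] tenon [ 0.5021 -0.1431]
```

Emit:
step_arm:
  targets:
    - [0.4,0.1,-0.16,-0.07,-0.05]
    - [0.4,0.2,-0.32,-0.14,-0.1]
    - [0.4,0.3,-0.48,-0.2,-0.15]
    - [0.4,0.4,-0.64,-0.27,-0.2]
    - [0.4,0.5,-0.8,-0.34,-0.25]
    - [0.4,0.6,-0.96,-0.4,-0.3]
    - [0.4,0.6,-0.96,-0.4,-0.352]
    - [0.4,0.6,-0.96,-0.4,-0.352]
    - [0.4,0.6,-0.96,-0.4,-0.352]
    - [0.4,0.6,-0.96,-0.4,-0.352]

```text
time_s: 1.3
position: [0.4302, 0.3188, 0.1306]
tcp_rot: [[-0.002, 1.0, 0.0], [1.0, 0.002, 0.0], [0.0, 0.0, -1.0]]
force: [-0.4, 1.8, 0.3]
opening: 0.7
grasp_force: 0.0
```

```bash
python3 - <<'E'
from h import *
np.set_printoptions(precision=4,suppress=True)
for p,z in [((95,56),.04),((398,47),.046),((685,62),.04)]: print("sample",crop(*p,800/270,130,90,z))
E
```

```text
sample [0.7355 0.2333]
sample [ 0.7362 -0.0184]
sample [ 0.721 -0.255]
```

Emit:
step_arm:
  targets:
    - [0.4,0.024,-0.148,-0.1,0]
    - [0.4,0.024,-0.148,-0.2,0]
    - [0.4,0.024,-0.148,-0.28,0]
    - [0.4,0.024,-0.148,-0.35,0]
    - [0.4,0.024,-0.148,-0.42,0]
    - [0.4,0.024,-0.148,-0.472,0]
    - [0.4,0.024,-0.148,-0.472,0]
    - [-1,0.024,-0.148,-0.472,0]
    - [-1,0.024,-0.148,-0.472,0]
    - [-1,0.024,-0.148,-0.472,0]
    - [-1,0.024,-0.148,-0.472,0]
    - [-1,0.024,-0.148,-0.472,0]
    - [-1,0.024,-0.148,-0.4,0]
    - [-1,0.024,-0.148,-0.3,0]
    - [-1,0.024,-0.148,-0.2,0]
    - [-1,0.024,-0.148,-0.12,0]
    - [-1,0.024,-0.148,-0.12,0]

```text
time_s: 3.05
position: [0.4378, 0.2824, 0.1031]
tcp_rot: [[-0.0, 1.0, 0.006], [1.0, 0.0, 0.002], [0.002, 0.006, -1.0]]
force: [-0.0, -0.8, -1.4]
opening: 0.377
grasp_force: 30.0
```

```bash
python3 - <<'E'
from h import *
c=capture("scene");cap=c["color"][:,:,::-1]
p=np.linalg.inv(c["pose"])@[.437,.282,.1,1];u=c["mtx"]@p[:3];u=(u/u[2])[:2].astype(int);print(u)
x,y=max(0,min(u[0]-60,392)),max(0,u[1]-45);a=cap[y:y+90,x:x+120]
cv2.imwrite("pics/g1.png",cv2.resize((255*(a/255.)**.6).astype('uint8'),(800,600),interpolation=cv2.INTER_CUBIC))
E
```

```text
[400 155]
```

View pics/g1.png

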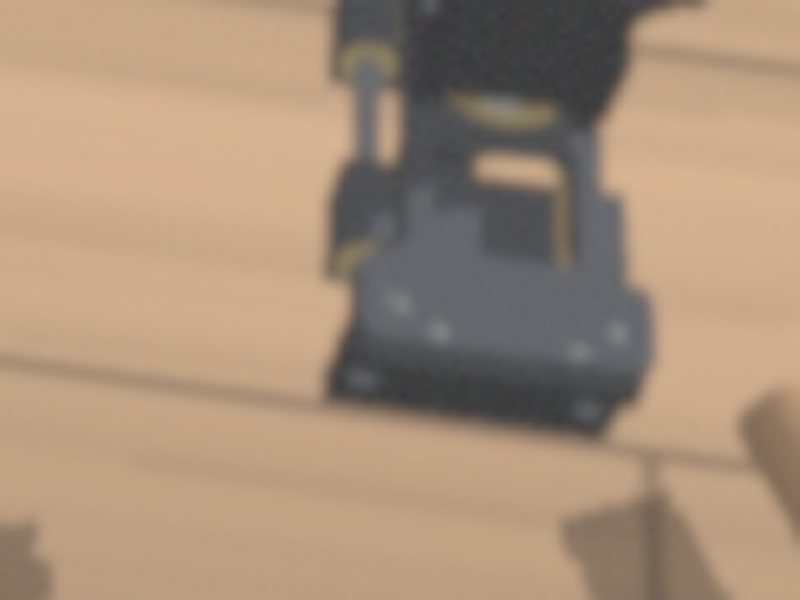

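Emit:
step_arm:
  targets:
    - [-1,0.06,-0.08,0.06,0]
    - [-1,0.15,-0.21,0.12,0]
    - [-1,0.25,-0.35,0.12,0]
    - [-1,0.35,-0.49,0.12,0]
    - [-1,0.45,-0.63,0.12,0]
    - [-1,0.55,-0.77,0.12,0]
    - [-1,0.656,-0.928,0.12,0]
    - [-1,0.656,-0.928,0.12,0]
    - [-1,0.656,-0.928,0.12,0]

```text
time_s: 4.0
position: [0.5995, 0.0485, 0.1288]
tcp_rot: [[0.003, 1.0, -0.003], [1.0, -0.003, 0.001], [0.001, -0.003, -1.0]]
force: [-0.6, 0.7, -1.2]
opening: 0.38
grasp_force: 30.0
```

Emit:
step_arm:
  targets:
    - [-1,0.1,-0.08,-0.05,0]
    - [-1,0.164,-0.124,-0.15,0]
    - [-1,0.164,-0.124,-0.25,0]
    - [-1,0.164,-0.124,-0.34,0]
    - [-1,0.164,-0.124,-0.4,0]
    - [-1,0.164,-0.124,-0.43,0]
    - [-1,0.164,-0.124,-0.448,0]
    - [-1,0.164,-0.124,-0.448,0]
    - [-1,0.164,-0.124,-0.448,0]
    - [0.2,0.164,-0.124,-0.448,0]
    - [0.2,0.164,-0.124,-0.448,0]
    - [0.2,0.164,-0.124,-0.448,0]
    - [0.2,0.164,-0.124,-0.4,0]
    - [0.2,0.164,-0.124,-0.3,0]
    - [0.2,0.164,-0.124,-0.15,0]
    - [0.2,0.1,-0.08,0,0]
    - [0.2,0.1,-0.08,0,0]

```text
time_s: 5.7
position: [0.6269, 0.0305, 0.1368]
tcp_rot: [[-0.001, 1.0, 0.009], [1.0, 0.001, -0.001], [-0.001, 0.009, -1.0]]
force: [0.4, -0.4, 0.6]
opening: 0.604
grasp_force: 0.0
```

Emit:
step_arm:
  targets:
    - [0.4,-0.16,0.12,0,0]
    - [0.4,-0.3,0.22,0,0]
    - [0.4,-0.44,0.33,0,0]
    - [0.4,-0.55,0.4,0,0]
    - [0.4,-0.608,0.448,0,0]
    - [0.4,-0.608,0.448,0,0]
    - [0.4,-0.608,0.448,0,0]

```text
time_s: 6.4
position: [0.475, 0.1416, 0.1309]
tcp_rot: [[-0.001, 1.0, 0.003], [1.0, 0.001, -0.0], [-0.0, 0.003, -1.0]]
force: [0.6, 0.2, -0.3]
opening: 0.699
grasp_force: 0.0
```

```bash
cat >> h.py <<'E'
def look(f,n,x0,y0,x1,y1,s):
    a=capture(n)["color"][y0:y1,x0:x1,::-1]
    cv2.imwrite(f,cv2.resize((255*(a/255.)**.6).astype('uint8'),None,fx=s,fy=s,interpolation=cv2.INTER_CUBIC))
E
python3 -c "
from h import *
look('pics/k1.png','scene',160,170,360,310,4)"
```

```text
(no output)
```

View pics/k1.png

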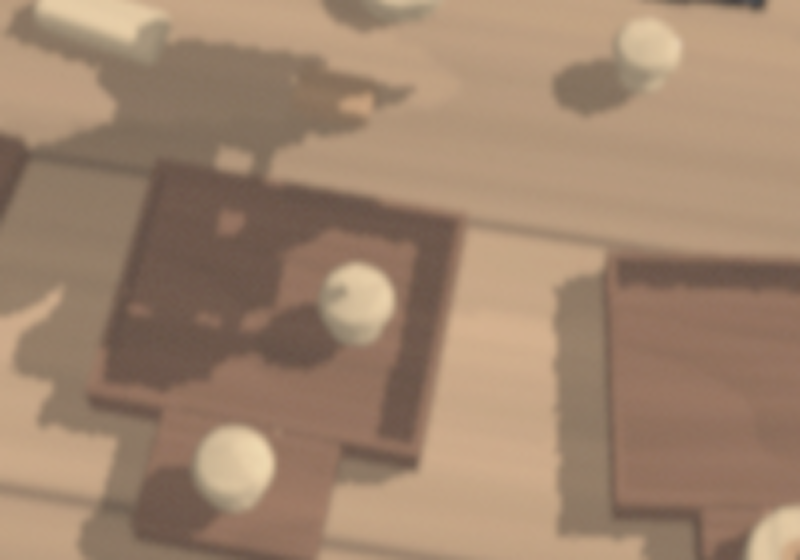

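The first knob stands upright in the middle tray at (357,302). Next is the second knob.

Emit:
step_arm:
  targets:
    - [0.4,0,0,-0.12,0]
    - [0.4,0,0,-0.25,0]
    - [0.4,0,0,-0.36,0]
    - [0.4,0,0,-0.43,0]
    - [0.4,0,0,-0.472,0]
    - [0.4,0,0,-0.472,0]
    - [-1,0,0,-0.472,0]
    - [-1,0,0,-0.472,0]
    - [-1,0,0,-0.472,0]
    - [-1,0,0,-0.472,0]
    - [-1,0,0,-0.4,0]
    - [-1,0,0,-0.25,0]
    - [-1,0,0,-0.1,0]
    - [-1,0.1,-0.12,0,0]
    - [-1,0.22,-0.25,0,0]
    - [-1,0.34,-0.39,0,0]
    - [-1,0.46,-0.53,0,0]
    - [-1,0.58,-0.67,0,0]
    - [-1,0.672,-0.772,0,0]
    - [-1,0.672,-0.772,0,0]

```text
time_s: 8.45
position: [0.6451, -0.0558, 0.1313]
tcp_rot: [[0.004, 1.0, 0.006], [1.0, -0.004, -0.003], [-0.003, 0.006, -1.0]]
force: [0.5, 0.8, -0.1]
opening: 0.372
grasp_force: 30.0
```

Emit:
step_arm:
  targets:
    - [-1,0,0,-0.1,0]
    - [-1,0,0,-0.22,0]
    - [-1,0,0,-0.32,0]
    - [-1,0,0,-0.4,0]
    - [-1,0,0,-0.43,0]
    - [-1,0,0,-0.448,0]
    - [-1,0,0,-0.448,0]
    - [-1,0,0,-0.448,0]
    - [0.2,0,0,-0.448,0]
    - [0.2,0,0,-0.448,0]
    - [0.2,0,0,-0.448,0]
    - [0.2,0,0,-0.4,0]
    - [0.2,0,0,-0.3,0]
    - [0.2,0,0,-0.15,0]
    - [0.2,0,0,0,0]
    - [0.2,0,0,0,0]

```text
time_s: 10.05
position: [0.6454, -0.0523, 0.1374]
tcp_rot: [[-0.0, 1.0, 0.013], [1.0, 0.0, -0.003], [-0.003, 0.013, -1.0]]
force: [0.2, -0.4, 0.2]
opening: 0.603
grasp_force: 0.0
```

Emit:
step_arm:
  targets:
    - [0.3,-0.14,-0.09,0,-0.02]
    - [0.3,-0.28,-0.18,0,-0.04]
    - [0.3,-0.42,-0.27,0,-0.054]
    - [0.3,-0.54,-0.34,0,-0.054]
    - [0.3,-0.584,-0.364,0,-0.054]
    - [0.3,-0.584,-0.364,-0.1,-0.054]
    - [0.3,-0.584,-0.364,-0.24,-0.054]
    - [0.3,-0.584,-0.364,-0.36,-0.054]
    - [0.3,-0.584,-0.364,-0.44,-0.054]
    - [0.3,-0.584,-0.364,-0.48,-0.054]
    - [0.3,-0.584,-0.364,-0.48,-0.054]
    - [-1,-0.584,-0.364,-0.48,-0.054]
    - [-1,-0.584,-0.364,-0.48,-0.054]
    - [-1,-0.584,-0.364,-0.48,-0.054]
    - [-1,-0.584,-0.364,-0.48,-0.054]
    - [-1,-0.584,-0.364,-0.48,-0.054]
    - [-1,-0.584,-0.364,-0.4,-0.054]
    - [-1,-0.584,-0.364,-0.25,-0.054]
    - [-1,-0.584,-0.364,-0.1,-0.054]
    - [-1,-0.584,-0.364,0,-0.054]

```text
time_s: 12.05
position: [0.4956, -0.1426, 0.1328]
tcp_rot: [[0.169, 0.986, 0.002], [0.986, -0.169, -0.001], [-0.001, 0.002, -1.0]]
force: [0.8, 0.1, -0.0]
opening: 0.295
grasp_force: 29.7
```

Emit:
step_arm:
  targets:
    - [-1,0.13,-0.1,0,0.02]
    - [-1,0.27,-0.2,0,0.02]
    - [-1,0.41,-0.31,0,0.02]
    - [-1,0.51,-0.39,0,0.02]
    - [-1,0.536,-0.412,-0.05,0.02]
    - [-1,0.536,-0.412,-0.18,0.02]
    - [-1,0.536,-0.412,-0.3,0.02]
    - [-1,0.536,-0.412,-0.39,0.02]
    - [-1,0.536,-0.412,-0.43,0.02]
    - [-1,0.536,-0.412,-0.456,0.02]
    - [-1,0.536,-0.412,-0.456,0.02]
    - [-1,0.536,-0.412,-0.456,0.02]
    - [0.05,0.536,-0.412,-0.456,0.02]
    - [0.05,0.536,-0.412,-0.456,0.02]
    - [0.05,0.536,-0.412,-0.456,0.02]
    - [0.05,0.536,-0.412,-0.4,0.02]
    - [0.05,0.536,-0.412,-0.3,0.02]
    - [0.05,0.536,-0.412,-0.15,0.02]
    - [0.05,0.536,-0.412,0,0.02]
    - [0.05,0.536,-0.412,0,0.02]

```text
time_s: 14.05
position: [0.6331, -0.2475, 0.1382]
tcp_rot: [[0.106, 0.994, 0.012], [0.994, -0.106, -0.007], [-0.006, 0.012, -1.0]]
force: [-0.2, -0.0, 1.1]
opening: 0.528
grasp_force: 0.0
```

Emit:
step_arm:
  targets:
    - [0.6,-0.18,-0.04,0,0.034]
    - [0.6,-0.36,-0.08,0,0.034]
    - [0.6,-0.54,-0.12,0,0.034]
    - [0.6,-0.7,-0.17,0,0.034]
    - [0.6,-0.764,-0.176,0,0.034]
    - [0.6,-0.764,-0.176,-0.12,0.034]
    - [0.6,-0.764,-0.176,-0.25,0.034]
    - [0.6,-0.764,-0.176,-0.36,0.034]
    - [0.6,-0.764,-0.176,-0.44,0.034]
    - [0.6,-0.764,-0.176,-0.48,0.034]
    - [0.6,-0.764,-0.176,-0.48,0.034]
    - [-1,-0.764,-0.176,-0.48,0.034]
    - [-1,-0.764,-0.176,-0.48,0.034]
    - [-1,-0.764,-0.176,-0.48,0.034]
    - [-1,-0.764,-0.176,-0.48,0.034]
    - [-1,-0.764,-0.176,-0.48,0.034]
    - [-1,-0.764,-0.176,-0.4,0.034]
    - [-1,-0.764,-0.176,-0.25,0.034]
    - [-1,-0.764,-0.176,-0.1,0.034]
    - [-1,-0.764,-0.176,0,0.034]

```text
time_s: 16.05
position: [0.4385, -0.2897, 0.1327]
tcp_rot: [[-0.0, 1.0, 0.002], [1.0, 0.0, -0.002], [-0.002, 0.002, -1.0]]
force: [-0.2, 0.3, 0.5]
opening: 0.566
grasp_force: 30.0
```

```bash
python3 -c "
from h import *
look('pics/k2.png','scene',40,90,300,290,3)"
```

```text
(no output)
```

View pics/k2.png

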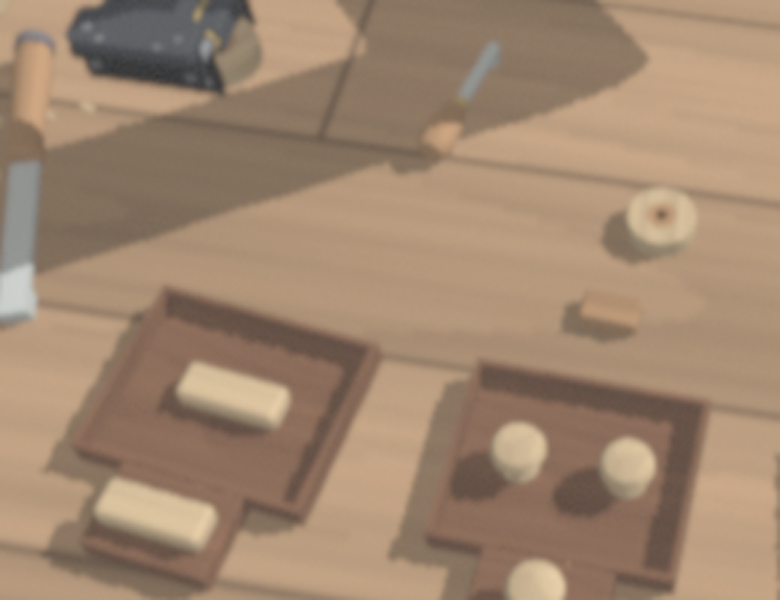

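The tenon lies flat at (233,395) and both knobs stand at (520,450) and (628,467). The gouge and offcut look undisturbed. Now I'll carry the wheel across.

Emit:
step_arm:
  targets:
    - [-1,0.07,0.15,0,0]
    - [-1,0.15,0.31,0,0]
    - [-1,0.23,0.47,0,0]
    - [-1,0.31,0.63,0,0]
    - [-1,0.39,0.79,0,0]
    - [-1,0.448,0.916,0,0]
    - [-1,0.448,0.916,0,0]

```text
time_s: 16.8
position: [0.5511, -0.0563, 0.1301]
tcp_rot: [[-0.005, 1.0, 0.0], [1.0, 0.005, 0.001], [0.001, 0.001, -1.0]]
force: [-0.4, -0.3, -0.0]
opening: 0.564
grasp_force: 30.0
```

Emit:
step_arm:
  targets:
    - [-1,0.06,0.16,0,0.02]
    - [-1,0.12,0.32,0,0.044]
    - [-1,0.18,0.48,0,0.044]
    - [-1,0.25,0.64,0,0.044]
    - [-1,0.32,0.8,0,0.044]
    - [-1,0.38,0.968,0,0.044]
    - [-1,0.38,0.968,-0.08,0.044]
    - [-1,0.38,0.968,-0.2,0.044]
    - [-1,0.38,0.968,-0.32,0.044]
    - [-1,0.38,0.968,-0.4,0.044]
    - [-1,0.38,0.968,-0.435,0.044]
    - [-1,0.38,0.968,-0.456,0.044]
    - [-1,0.38,0.968,-0.456,0.044]
    - [-1,0.38,0.968,-0.456,0.044]
    - [0.45,0.38,0.968,-0.456,0.044]
    - [0.45,0.38,0.968,-0.456,0.044]
    - [0.45,0.38,0.968,-0.456,0.044]
    - [0.45,0.38,0.968,-0.38,0.044]
    - [0.45,0.38,0.968,-0.2,0.044]
    - [0.45,0.38,0.968,0,0.044]

```text
time_s: 18.8
position: [0.6437, 0.1815, 0.1301]
tcp_rot: [[-0.138, 0.99, -0.004], [0.99, 0.138, -0.0], [0.0, -0.004, -1.0]]
force: [2.0, 0.3, -0.3]
opening: 0.725
grasp_force: 0.0
```

Emit:
step_arm:
  targets:
    - [0.45,-0.15,-0.13,0,0]
    - [0.45,-0.3,-0.26,0,0]
    - [0.45,-0.45,-0.39,0,0]
    - [0.45,-0.6,-0.51,0,0]
    - [0.45,-0.74,-0.63,0,0]
    - [0.45,-0.82,-0.7,0,0]
    - [0.45,-0.82,-0.7,-0.08,0]
    - [0.45,-0.82,-0.7,-0.22,0]
    - [0.45,-0.82,-0.7,-0.34,0]
    - [0.45,-0.82,-0.7,-0.43,0]
    - [0.45,-0.82,-0.7,-0.48,0]
    - [0.45,-0.82,-0.7,-0.48,0]
    - [-1,-0.82,-0.7,-0.48,0]
    - [-1,-0.82,-0.7,-0.48,0]
    - [-1,-0.82,-0.7,-0.48,0]
    - [-1,-0.82,-0.7,-0.48,0]
    - [-1,-0.82,-0.7,-0.4,0]
    - [-1,-0.82,-0.7,-0.25,0]
    - [-1,-0.82,-0.7,-0.1,0]
    - [-1,-0.82,-0.7,0,0]

```text
time_s: 20.8
position: [0.4405, 0.0066, 0.1328]
tcp_rot: [[-0.138, 0.99, 0.002], [0.99, 0.138, -0.001], [-0.001, 0.002, -1.0]]
force: [0.6, 0.4, -0.8]
opening: 0.566
grasp_force: 30.0
```

Emit:
step_arm:
  targets:
    - [-1,0.11,0.14,0,0]
    - [-1,0.22,0.28,0,0]
    - [-1,0.33,0.42,0,0]
    - [-1,0.44,0.56,0,0]
    - [-1,0.55,0.7,0,0]
    - [-1,0.66,0.84,0,0]
    - [-1,0.78,0.98,0,0]
    - [-1,0.78,0.98,-0.12,0]
    - [-1,0.78,0.98,-0.25,0]
    - [-1,0.78,0.98,-0.36,0]
    - [-1,0.78,0.98,-0.43,0]
    - [-1,0.78,0.98,-0.456,0]
    - [-1,0.78,0.98,-0.456,0]
    - [-1,0.78,0.98,-0.456,0]
    - [0.45,0.78,0.98,-0.456,0]
    - [0.45,0.78,0.98,-0.456,0]
    - [0.45,0.78,0.98,-0.456,0]
    - [0.45,0.78,0.98,-0.38,0]
    - [0.45,0.78,0.98,-0.2,0]
    - [0.45,0.78,0.98,0,0]

```text
time_s: 22.8
position: [0.6337, 0.2513, 0.1299]
tcp_rot: [[-0.138, 0.99, -0.004], [0.99, 0.138, -0.001], [-0.0, -0.004, -1.0]]
force: [1.1, 1.5, 0.9]
opening: 0.728
grasp_force: 0.0
```

Emit:
step_arm:
  targets:
    - [0.45,-0.1,0.1,0.2,0]
    - [0.45,-0.25,0.25,0.3,0]
    - [0.45,-0.4,0.4,0.3,0]
    - [0.45,-0.55,0.55,0.3,0]
    - [0.45,-0.7,0.7,0.3,0]
    - [0.45,-0.8,0.85,0.3,0]
    - [0.45,-0.8,0.85,0.3,0]
    - [0.45,-0.8,0.85,0.3,0]
    - [0.45,-0.8,0.85,0.3,0]
    - [0.45,-0.8,0.85,0.3,0]

```text
time_s: 23.8
position: [0.436, 0.4633, 0.2056]
tcp_rot: [[-0.137, 0.991, 0.0], [0.991, 0.137, -0.0], [-0.0, 0.0, -1.0]]
force: [0.0, 0.0, 0.7]
opening: 0.725
grasp_force: 0.0
```

```bash
python3 -c "
from h import *
look('pics/f.png','scene',40,90,440,340,2)
print(read_state()['position'])"
```

```text
[0.43620838 0.46309316 0.20554644]
```

View pics/f.png

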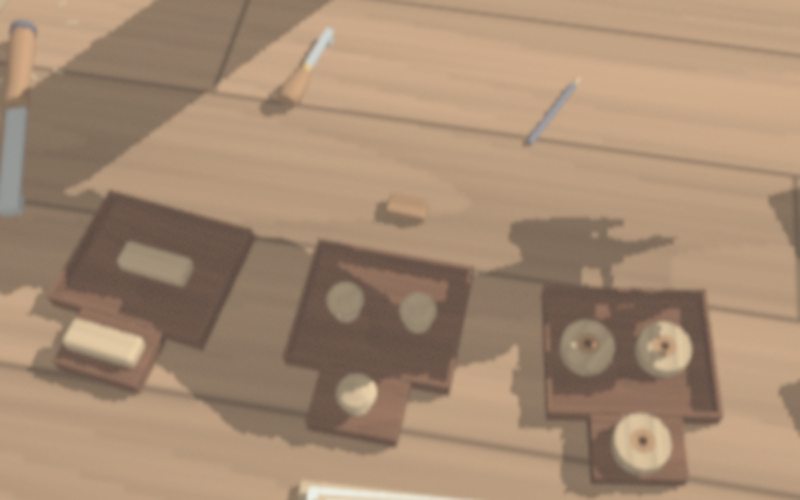

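All five parts are in place: wheels at (587,347) and (664,349), knobs at (346,302) and (418,312), tenon at (156,264). The gouge and offcut haven't moved, and the arm is clear.

```bash
python3 -c "
from rig import *
print(hand_in())"
```

```text
the job is handed in; nothing more can be done
None
```

I sorted all five parts into their matching trays and handed the job in at about 24 s: in the last picture wheels and tenon lie flat, knobs stand on their feet, and the gouge and offcut look unmoved; the hand-in returned no verdict.

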